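# Find the rattling case and present it

### The arm

A 6-joint arm with a two-finger parallel gripper is mounted at the origin on a cart in front of the work surface, level with it; the furniture and walls round the work are solid. World frame = base frame: x ahead of the robot, y to its left, z up, the work surface at z = 0. Lengths are in m, angles in rad, forces in N, time in s.
With the tool pointing down it reaches from about 0.25 to 0.725 m from the base axis. Payload 4 kg.
Tool frame: the origin (TCP) lies midway between the tips of the shut fingers; the grasp point (between the pads) lies bot.tcp_to_grasp behind it (bot.tcp_to_grasp is the distance from the TCP to the grasp point, in m); z points along the fingers, y is the line along which they close (so a half turn about z gives the same grasp; the last joint's range is limited). The gripper opens to 85 mm and grips with 20 to 120 N. Pads are 22 mm wide; open, the fingers measure 114 mm over their backs; the gripper's body (76 mm by 85 mm) begins 54 mm behind the grasp point. The pads swing forward as they close: fully open they stand 13 mm farther back than shut.
Start: joints at [1.105, 0.241, 0.005, 1.335, 0, 1.571], TCP at [0.225, 0.447, 0.231] pointing down, gripper open.
Joint ranges: [-2.72, 2.72], [-1.05, 1.87], [-1.09, 1.28], [-1.99, 2.15], [-1.42, 1.44], [-3.14, 3.14]. Speed limits (rad/s): [2.79, 2.79, 3.14, 3.14, 3.14, 3.14].

### API

Orientations are given as a unit quaternion [x, y, z, w].
In Python, from workcell import readout, camera, bot gives the robot as it stands. The module is installed in compiled form; this text tells all that it offers.
- The arm moves only by the tool jog_arm, never from a script. Its argument "motion" is a list of rows, each an object of numbers: "x", "y", "z": the shift along the tool's x, y, z in mm; "spin": the turn about the tool's z in degrees; "fingers": the closure, from -1 (fully open) to 1 (shut). A call has 1 to 8 rows; each row is the pose to reach, as a shift and turn from the pose commanded when the call began, along the tool's axes at that moment; what a row does not reach only later rows make up. A row lasts 1/8 s, in which the tool goes at most 62.5 mm and 10.7 degrees, less where a joint would pass 70% of its speed; a pose out of reach is approached as far as the arm can. A call with a gripper value outside its range is refused whole. The fingers move at their own pace and stop on an object; the grip force is fixed at half the most. Time passes only in rows, so rows that repeat a pose let the fingers close. It gives the time, the measured TCP pose, the force, the opening and the grip force at its end, in the units of the state.
- readout.get_obs(): the state, without advancing time (a new reading comes with each control period).
- camera(name): name is "scene" or "top" or "wrist"; returns a dict with "pixels" (480x640x3 uint8, red, green, blue), "K" (3x3 intrinsics, pixels), "rvec" (rotation vector, rad) and "tvec" (3), from world to camera coordinates, as OpenCV has them. Camera axes: x right, y down, z forward; pixel columns grow to the right and rows downward; lengths in m; the calibration is good to about 2 mm. A picture is of the moment at which its call begins. There is no depth.
- bot.job_done(): hands the job in; it is judged then, once.
The state is a dict: "clock": time; "joint_pos": joint angles; "joint_vel": joint speeds; "tau": joint torques, N m; "eef_pos": TCP position; "tool_rot": TCP orientation; "ft_force": force on the tool from outside, world axes, zero at the start; "ft_torque": the same for the moment, N m; "grip_width": finger opening in m; "grasp_force": force on a finger pad.
Only numpy, scipy, OpenCV 4.12 (cv2) and the standard library are available. Lean on these libraries where they do the work, as an engineer would, in place of code of your own. Each camera call takes 0.05 s, during which the arm holds its last target. There are 200 camera calls.

### The job

One of the three identical sealed orange cases has a loose ball inside. Lift the cases by their handles and shake or tilt them until you find the one that rattles; set each quiet one back upright where it stood, never tip a case right over, and leave the other things alone. Finish holding the rattling case still and level above the middle of the dark red tile, its underside at least 12 cm above the grey platform: the program ends while holding it up, do not put it down.

Things in the scene. Friction and masses are not known exactly. Their poses are not given: they have to be found in the camera images.
- case_a: sealed square case, orange tub, black lid: 100 x 100 mm, 52 mm high to the lid, about 0.6 kg with contents, nothing opens. The three cases look alike. Origin: centre of the underside, z up. On the lid a black handle: a bar along the case's x axis, 62 mm long, 14 mm thick (pinch it across the case's y axis), 68 to 84 mm above the underside, on two end posts
- case_b: another such case, same sizes. Hidden in one of the three (which one changes from run to run) is a loose steel ball, 40 mm, 0.26 kg, free to roll 27 mm each way from the middle on a flat inner floor; the other two hold a snug block of the same weight that stays still. The cases' own weights differ at random, so weight tells nothing
- case_c: another such case, same sizes. When a held case is tilted or jogged a loose ball rolls to the low side within about half a second (0.1 rad is enough) and knocks; its weight then bears there, so the moment at the wrist jumps by up to 0.14 N m from one side to the other. In a quiet case the moment changes only smoothly with the tilt
- case_a_handle (a point): middle of the handle bar of case_a, 76 mm above the case's underside; axes as the case's (bar along x)
- case_b_handle (a point): middle of the handle bar of case_b, 76 mm above the case's underside; axes as the case's (bar along x)
- case_c_handle (a point): middle of the handle bar of case_c, 76 mm above the case's underside; axes as the case's (bar along x)
- riser: grey-topped plywood platform, 378 x 380 mm, 50 mm high, fixed on the worktop; the cases and the red tile stand on it; origin at the centre of its underside, top 50 mm above it
- red_board: small dark red-brown flat tile, 92 x 76 mm and 6 mm thick, fixed on the platform; origin at the centre of its underside
- sanding_block: brown cork-like sanding block, 42 x 76 x 27 mm, lying on the right edge of the platform; origin under its centre; leave alone
- masking_tape: roll of masking tape lying flat, 85 mm across, 25 mm high, behind the platform; origin under its centre; leave alone
Not all that is in view belongs to the job. What is shaped like the case_c but green is not meant.

How it is judged:
By the outcome, as a careful person would: the job done as asked, in the order asked, and still so for the second after the job is handed in, while the arm keeps its last pose, push and grip.
It also fails if it takes over 72 s, if anything falls off the work surface, if the arm or the gripper's body presses on something with over 40 N, if the wrist force passes 120 N, or if a joint passes its speed limit or range.

## Working session

There is one attempt and no reset: what is moved stays moved. The work goes in short steps, Python scripts to look and compute and a tool call to move; the robot and the scene stay as the last step left them, time stands still between calls to the robot, and variables do not carry over. Pictures are saved under pics/ and viewed, at most 10 in all, crops included, and the job is handed in when it is done.

Besides the shell and the picture viewer there is one more tool, called as name([rows], argument=value, ...), one row to a line, values as JSON. jog_arm: Moves the arm, as the interface text tells. Its arguments: {"type":"object","properties":{"motion":{"type":"array"}},"required":["motion"]}

```bash
mkdir -p pics
cat > h.py <<'E'
import numpy as np, cv2
from workcell import readout, camera, bot
def ray(c,u,v,z):
    R,_=cv2.Rodrigues(np.array(c["rvec"],float)); t=np.array(c["tvec"],float).ravel()
    d=R.T@np.linalg.inv(np.array(c["K"]))@np.array([u,v,1.]); o=-R.T@t
    return o+d*(z-o[2])/d[2]
def save(c,n): cv2.imwrite("pics/"+n,c["pixels"][:,:,::-1])
E
python3 - <<'E'
from h import *
import pickle
o=readout.get_obs(); print(o); print(bot.tcp_to_grasp)
a=camera("top"); b=camera("scene"); pickle.dump((a,b),open("cams.pkl","wb"))
save(a,"top.png"); save(b,"scene.png")
E
```

```text
{'clock': 0.0, 'joint_pos': array([1.10496876e+00, 2.41415442e-01, 3.72129391e-03, 1.33520991e+00,
       6.37992276e-06, 1.57079397e+00]), 'joint_vel': array([-0.00106698, -0.0005529 ,  0.0007959 , -0.00041838, -0.00108289,
        0.00065547]), 'tau': array([ 9.27986148e-04, -3.72320116e+01,  2.52406722e+01,  1.71904225e-02,
        1.68148590e-04,  8.62006519e-07]), 'eef_pos': array([0.22429291, 0.446156  , 0.23041062]), 'tool_rot': array([ 2.30812333e-01,  9.72997716e-01, -1.02467384e-03, -2.46351856e-04]), 'ft_force': array([-0.2487484 , -0.79393789, -0.08445908]), 'ft_torque': array([-0.04333832, -0.03068435,  0.01121588]), 'grasp_force': 0.0, 'grip_width': 0.08577613443810084}
0.0187
```

View pics/top.png

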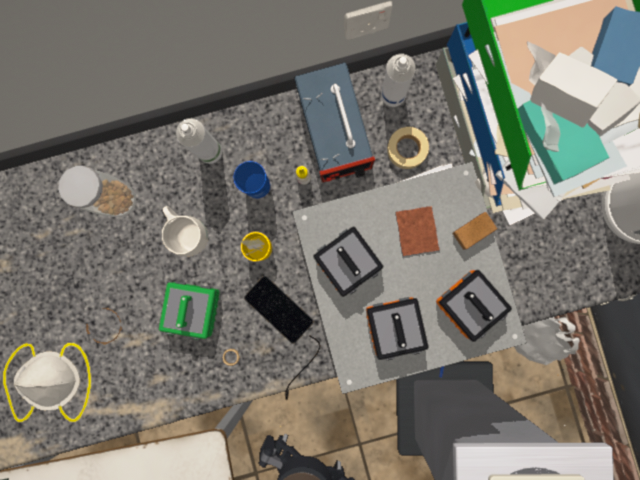

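View pics/scene.png

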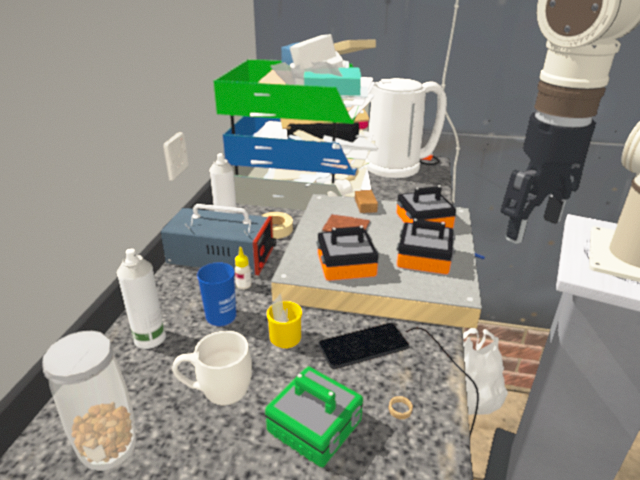

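The top view shows three orange cases with black lids, at about (348,261), (397,328) and (475,305). The green look-alike at (188,310) is not meant. The dark red tile is at (417,231), the cork block at (474,231) and the tape at (408,148). Next I measure the handles, the tile and the platform corners, with one enlarged crop to confirm.

Run:
```python
from h import *
import pickle
a,b=pickle.load(open("cams.pkl","rb"))
im=a["pixels"]; g=im.max(axis=2)
for n,(u,v) in dict(L=(348,261),M=(398,328),R=(475,305)).items():
    w=24; sub=(g[v-w:v+w,u-w:u+w]<60).astype(np.uint8)
    k,lab,st,ce=cv2.connectedComponentsWithStats(sub)
    for i in range(1,k):
        x,y,ww,hh,ar=st[i]
        if ar<40 or np.hypot(*(ce[i]-w))>10: continue
        pts=np.argwhere(lab==i)[:,::-1].astype(np.float32)
        r=cv2.minAreaRect(pts); c=np.array(r[0])+[u-w,v-w]
        bp=cv2.boxPoints(r)+np.array([u-w,v-w])
        P=np.array([ray(a,*p,.130) for p in bp]); e=[P[1]-P[0],P[2]-P[1]]; L=[np.linalg.norm(q) for q in e]
        l=e[int(np.argmax(L))]
        print(n,ar,c,ray(a,*c,.130).round(4),"sizes",np.round(L,3),"yaw deg",np.degrees(np.arctan2(l[1],l[0]))%180)
    # lid outline: dark ring
    w=42; s=(g[v-w:v+w,u-w:u+w]<60).astype(np.uint8)
    k,lab,st,ce=cv2.connectedComponentsWithStats(s); i=1+np.argmax(st[1:,4])
    r=cv2.minAreaRect(np.argwhere(lab==i)[:,::-1].astype(np.float32)); bp=cv2.boxPoints(r)+np.array([u-w,v-w])
    P=np.array([ray(a,*p,.102) for p in bp]); e=[P[1]-P[0],P[2]-P[1]]
    print("  lid",P.mean(0).round(4),[round(np.linalg.norm(q),3) for q in e],[round(np.degrees(np.arctan2(q[1],q[0]))%180,1) for q in e])
m=im.astype(int); red=((m[...,0]>80)&(m[...,0]<190)&(m[...,1]<.55*m[...,0])&(m[...,2]<.5*m[...,0])).astype(np.uint8)
z=np.zeros_like(red); z[200:262,385:448]=1
r=cv2.minAreaRect(np.argwhere(red*z)[:,::-1].astype(np.float32)); P=np.array([ray(a,*p,.056) for p in cv2.boxPoints(r)])
print("tile",r,P.mean(0).round(4),np.linalg.norm(P[1]-P[0]),np.linalg.norm(P[2]-P[1]))
for p in [(297,213),(467,168),(347,388),(523,343)]: print("corner",ray(a,*p,.05).round(3))
print("green",ray(a,188,310,.08).round(3),"kettle",ray(a,625,205,.2).round(3),"toolbox",ray(a,372,160,.1).round(3))
cv2.imwrite("pics/crop.png",cv2.resize(im[150:400,285:535,::-1],None,fx=2.4,fy=2.4,interpolation=cv2.INTER_CUBIC))
```

```text
L 181 [348.25405502 261.22432709] [0.532  0.3788 0.13  ] sizes [0.013 0.058] yaw deg 35.3573579050539
  lid [0.5325 0.379  0.102 ] [np.float64(0.098), np.float64(0.099)] [np.float64(125.3), np.float64(35.0)]
M 213 [398.34117699 330.03529358] [0.4049 0.2885 0.13  ] sizes [0.014 0.062] yaw deg 11.551415102247887
  lid [0.4047 0.2877 0.102 ] [np.float64(0.098), np.float64(0.099)] [np.float64(102.0), np.float64(11.4)]
R 247 [478.52249718 306.05587769] [0.4475 0.1409 0.13  ] sizes [0.016 0.065] yaw deg 39.19306815652669
  lid [0.4472 0.1394 0.102 ] [np.float64(0.099), np.float64(0.1)] [np.float64(129.5), np.float64(39.1)]
tile ((0.0, 0.0), (0.0, 0.0), 0.0) [1.09   1.1025 0.056 ] 0.0 0.0
corner [0.633 0.48  0.05 ]
corner [0.721 0.134 0.05 ]
corner [0.283 0.383 0.05 ]
corner [0.369 0.033 0.05 ]
green [0.441 0.692 0.08 ] kettle [ 0.622 -0.094  0.2  ] toolbox [0.728 0.33  0.1  ]
```

View pics/crop.png

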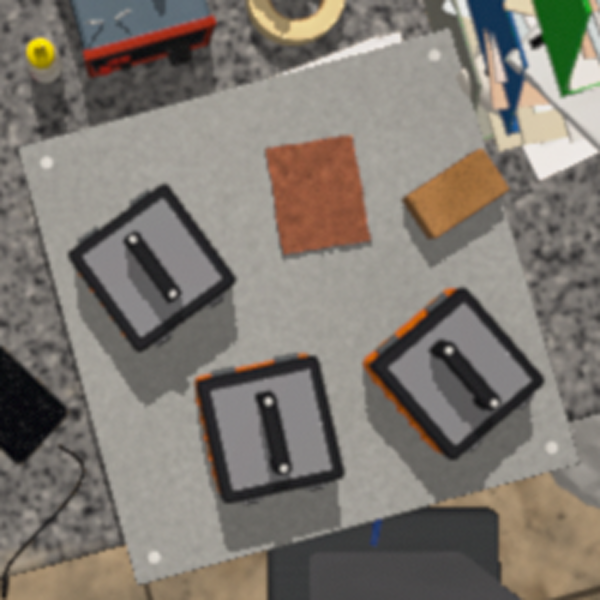

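The crop confirms three orange-sided cases with handle bars at crop pixels (152,267), (275,432) and (470,378). The red tile is centred at crop (318,195), which is (417.5,231.3) in the full image. Sizes check out: lids are 99 mm and bars 58–65 mm.

```bash
cat >> h.py <<'E'
from scipy.spatial.transform import Rotation as Ro
def go(x,y,z,yaw):
    o=readout.get_obs(); R=Ro.from_quat(o["tool_rot"]).as_matrix()
    s=R.T@(np.array([x,y,z])-o["eef_pos"])*1000
    cur=np.degrees(np.arctan2(R[1,1],R[0,1])); sp=(cur-yaw+180)%360-180
    print("shift",s.round(1),"spin",round(sp,1),"t",round(o["clock"],2),"tcp",o["eef_pos"].round(4),"q",o["joint_pos"].round(2))
E
python3 - <<'E'
from h import *
import pickle
a,b=pickle.load(open("cams.pkl","rb"))
print("tile",ray(a,417.5,231.3,.056).round(4),[ray(a,285+x/2.4,150+y/2.4,.056).round(3) for x,y in [(266,148),(352,136),(370,242),(283,256)]])
go(.405,.288,.17,101.5)
E
```

```text
tile [0.5924 0.2377 0.056 ] [array([0.633, 0.28 , 0.056]), array([0.642, 0.208, 0.056]), array([0.553, 0.195, 0.056]), array([0.542, 0.268, 0.056])]
shift [-232.5  -60.1   60.6] spin -38.2 t 0.1 tcp [0.2243 0.4462 0.2305] q [ 1.1   0.24  0.    1.34 -0.    1.57]
```

jog_arm([
  {"x": -50,"y": -13,"z": 0,"spin": -9},
  {"x": -100,"y": -26,"z": 0,"spin": -18},
  {"x": -150,"y": -39,"z": 10,"spin": -27},
  {"x": -200,"y": -52,"z": 30,"spin": -35},
  {"x": -232,"y": -60,"z": 50,"spin": -38},
  {"x": -232,"y": -60,"z": 60,"spin": -38},
  {"x": -232,"y": -60,"z": 60,"spin": -38},
])

```text
validation failed for argument at $.mo...
```

Run:
```python
from h import *
c=camera("wrist"); save(c,"w1.png"); go(.405,.288,.109,101.5)
R,_=cv2.Rodrigues(np.array(c["rvec"])); 
P=np.array([[.405,.288,.134]]); print(cv2.projectPoints(P,c["rvec"],c["tvec"],np.array(c["K"]),None)[0])
```

```text
shift [-232.5  -60.1  121.7] spin -38.2 t 0.15 tcp [0.2243 0.4463 0.2306] q [ 1.11  0.24  0.    1.34 -0.    1.57]
[[[238.53351298 549.25583573]]]
```

View pics/w1.png

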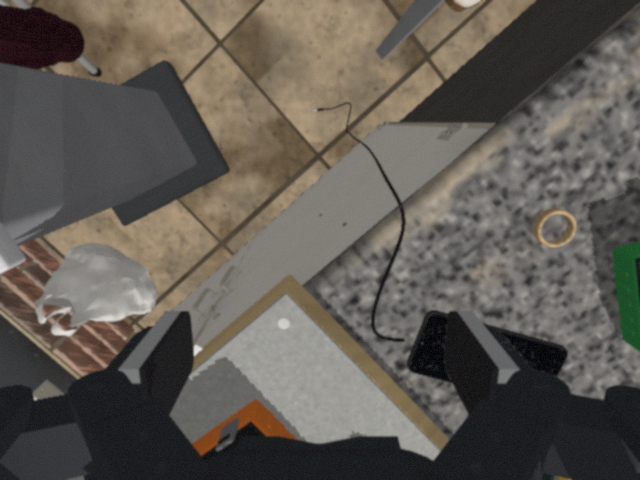

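The move was refused, so the picture only shows the start pose, with the platform corner near (285,290). I'll resend it with all five fields in each row.

jog_arm([
  {"x": -50,"y": -13,"z": 0,"spin": -9,"fingers": -1},
  {"x": -100,"y": -26,"z": 0,"spin": -18,"fingers": -1},
  {"x": -150,"y": -39,"z": 10,"spin": -27,"fingers": -1},
  {"x": -200,"y": -52,"z": 30,"spin": -35,"fingers": -1},
  {"x": -232,"y": -60,"z": 50,"spin": -38,"fingers": -1},
  {"x": -232,"y": -60,"z": 60,"spin": -38,"fingers": -1},
  {"x": -232,"y": -60,"z": 60,"spin": -38,"fingers": -1},
])

```text
clock: 1.02
eef_pos: [0.4039, 0.2887, 0.1704]
tool_rot: [-0.098, 0.995, -0.0, -0.001]
ft_force: [0.3, 0.0, -0.3]
grip_width: 0.0857
grasp_force: 0.0
```

Run:
```python
from h import *
c=camera("wrist"); save(c,"w2.png"); go(.405,.288,.109,101.5)
for P in ([.405,.288,.134],[.447,.1405,.134],[.532,.379,.134]): print(cv2.projectPoints(np.array([P]),c["rvec"],c["tvec"],np.array(c["K"]),None)[0].ravel())
```

```text
shift [-0.6 -1.5 62.2] spin -0.2 t 1.07 tcp [0.4042 0.2893 0.1712] q [ 0.62  0.27 -0.12  1.19  0.    0.42]
[318.48603894 286.64275766]
[-15.55260646 311.66941596]
[437.74780662 533.08120018]
```

View pics/w2.png

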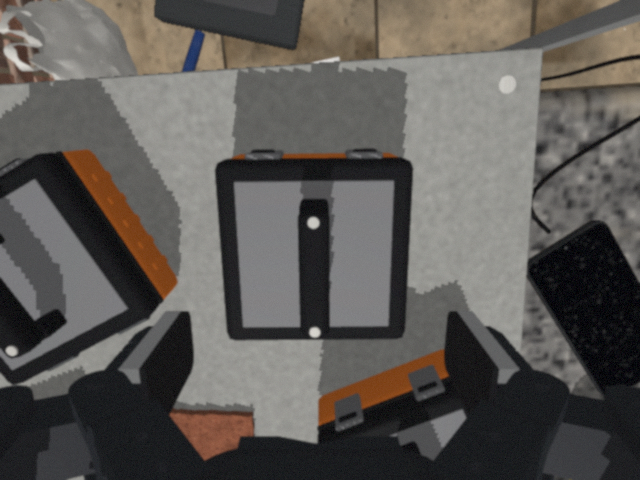

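The wrist view shows the middle case centred, with the handle running vertically between the end dots at (313,223) and (315,332). It agrees with the projected handle point (318,287) to within a few mm, so I'm descending and gripping.

jog_arm([
  {"x": 0,"y": -1,"z": 30,"spin": 0,"fingers": -1},
  {"x": 0,"y": -1,"z": 52,"spin": 0,"fingers": -1},
  {"x": 0,"y": -1,"z": 61,"spin": 0,"fingers": -1},
  {"x": 0,"y": -1,"z": 61,"spin": 0,"fingers": 0},
  {"x": 0,"y": -1,"z": 61,"spin": 0,"fingers": 1},
  {"x": 0,"y": -1,"z": 61,"spin": 0,"fingers": 1},
  {"x": 0,"y": -1,"z": 61,"spin": 0,"fingers": 1},
  {"x": 0,"y": -1,"z": 61,"spin": 0,"fingers": 1},
])

```text
clock: 2.08
eef_pos: [0.4056, 0.2878, 0.1109]
tool_rot: [-0.098, 0.995, -0.0, 0.001]
ft_force: [-0.4, -1.0, 4.0]
grip_width: 0.0129
grasp_force: 60.0
```

jog_arm([
  {"x": 0,"y": 0,"z": -20,"spin": 0,"fingers": 1},
  {"x": 0,"y": 0,"z": -50,"spin": 0,"fingers": 1},
  {"x": 0,"y": 0,"z": -80,"spin": 0,"fingers": 1},
  {"x": 0,"y": 0,"z": -100,"spin": 0,"fingers": 1},
  {"x": 0,"y": 0,"z": -100,"spin": 0,"fingers": 1},
  {"x": 0,"y": 0,"z": -100,"spin": 0,"fingers": 1},
  {"x": 0,"y": 30,"z": -100,"spin": 0,"fingers": 1},
  {"x": 0,"y": 60,"z": -100,"spin": 0,"fingers": 1},
])

```text
clock: 3.08
eef_pos: [0.3925, 0.3463, 0.2083]
tool_rot: [-0.098, 0.995, -0.001, -0.002]
ft_force: [-0.4, -0.5, -6.1]
grip_width: 0.0127
grasp_force: 59.2
```

```bash
cat > rec.py <<'E'
from h import *
import sys
for i in range(int(sys.argv[1])):
    o=readout.get_obs(); R=Ro.from_quat(o["tool_rot"]).as_matrix()
    print(round(o["clock"],2),"M tool",(R.T@o["ft_torque"]).round(3),"F tool",(R.T@o["ft_force"]).round(2),"tcp",o["eef_pos"].round(4),"w",round(o["grip_width"],4))
    camera("wrist")
E
python3 rec.py 14
```

```text
3.08 M tool [-0.054 -0.034 -0.001] F tool [ 0.46 -0.41  6.13] tcp [0.3925 0.3463 0.2083] w 0.0127
3.12 M tool [-0.139 -0.215 -0.041] F tool [-0.62  2.7   5.77] tcp [0.3917 0.3506 0.2082] w 0.0129
3.17 M tool [-0.039 -0.034 -0.005] F tool [ 0.1  -0.45  6.21] tcp [0.392  0.3488 0.2082] w 0.0129
3.23 M tool [ 0.007 -0.034  0.016] F tool [-0.39 -0.15  6.18] tcp [0.3922 0.3472 0.2082] w 0.0123
3.27 M tool [0.052 0.032 0.048] F tool [-0.86 -0.08  5.4 ] tcp [0.3923 0.3463 0.2084] w 0.0131
3.33 M tool [ 0.034  0.013 -0.005] F tool [ 0.4  -0.05  6.53] tcp [0.3925 0.3459 0.2087] w 0.0124
3.38 M tool [ 0.006 -0.032 -0.01 ] F tool [-0.11 -0.24  6.46] tcp [0.3928 0.3458 0.2091] w 0.0131
3.42 M tool [0.017 0.014 0.007] F tool [0.06 0.6  5.7 ] tcp [0.393  0.3457 0.2094] w 0.0129
3.48 M tool [-0.047  0.054 -0.057] F tool [ 0.69 -0.38  5.82] tcp [0.3932 0.3458 0.2097] w 0.0125
3.52 M tool [-0.002  0.02   0.01 ] F tool [0.28 0.33 6.06] tcp [0.3933 0.3459 0.21  ] w 0.0128
3.58 M tool [ 0.024 -0.032  0.049] F tool [-0.06  0.3   6.07] tcp [0.3934 0.3461 0.2102] w 0.0129
3.62 M tool [ 0.013 -0.031 -0.034] F tool [-0.04 -0.13  7.36] tcp [0.3935 0.3462 0.2103] w 0.0124
3.67 M tool [ 0.035 -0.038 -0.035] F tool [0.03 0.9  5.74] tcp [0.3935 0.3463 0.2104] w 0.0128
3.73 M tool [ 0.017 -0.056 -0.005] F tool [-0.44 -0.16  6.27] tcp [0.3935 0.3464 0.2104] w 0.013
```

jog_arm([
  {"x": 0,"y": -30,"z": 0,"spin": 0,"fingers": 1},
  {"x": 0,"y": -60,"z": 0,"spin": 0,"fingers": 1},
])

```text
clock: 4.03
eef_pos: [0.4052, 0.2874, 0.2103]
tool_rot: [-0.099, 0.995, -0.0, 0.0]
ft_force: [0.9, 0.2, -6.7]
grip_width: 0.013
grasp_force: 59.6
```

```bash
python3 rec.py 14
```

```text
4.03 M tool [ 0.133 -0.001  0.001] F tool [-0.95  0.05  6.74] tcp [0.4052 0.2874 0.2103] w 0.013
4.08 M tool [0.132 0.177 0.003] F tool [ 1.25 -2.19  6.29] tcp [0.4055 0.2834 0.2103] w 0.0127
4.12 M tool [ 0.04  -0.025  0.037] F tool [-0.4  -0.34  5.76] tcp [0.4053 0.2853 0.2105] w 0.0131
4.17 M tool [-0.014 -0.026  0.015] F tool [-0.76  0.5   6.63] tcp [0.4053 0.2868 0.2106] w 0.013
4.22 M tool [ 0.025 -0.035  0.008] F tool [0.74 0.25 5.93] tcp [0.4053 0.2877 0.2106] w 0.013
4.28 M tool [-0.061 -0.048  0.011] F tool [-0.42 -0.49  6.24] tcp [0.4053 0.2882 0.2106] w 0.0126
4.33 M tool [-0.     0.009 -0.043] F tool [-0.37 -0.05  5.2 ] tcp [0.4052 0.2885 0.2105] w 0.0129
4.38 M tool [ 0.036 -0.058  0.016] F tool [ 0.05 -0.86  5.85] tcp [0.4051 0.2886 0.2104] w 0.0129
4.42 M tool [-0.016  0.018 -0.025] F tool [-0.44  0.76  6.82] tcp [0.4051 0.2887 0.2104] w 0.013
4.47 M tool [-0.054 -0.022  0.029] F tool [0.09 0.35 6.14] tcp [0.405  0.2886 0.2103] w 0.013
4.53 M tool [-0.048  0.075 -0.017] F tool [-0.14  0.31  7.05] tcp [0.405  0.2886 0.2103] w 0.0127
4.58 M tool [-0.028 -0.012  0.015] F tool [0.56 0.27 5.96] tcp [0.405  0.2885 0.2103] w 0.0129
4.62 M tool [ 0.01  -0.023  0.015] F tool [ 0.28 -0.08  5.6 ] tcp [0.405  0.2884 0.2102] w 0.0126
4.67 M tool [-0.062  0.005 -0.03 ] F tool [-0.62  0.67  5.53] tcp [0.405  0.2883 0.2102] w 0.0131
```

```bash
cat > rec.py <<'E'
from h import *
import sys
n=int(sys.argv[1]); A=[]
for i in range(n):
    o=readout.get_obs(); R=Ro.from_quat(o["tool_rot"]).as_matrix()
    A.append(np.r_[o["clock"],o["tau"][3:6],R.T@o["ft_torque"],o["ft_force"][2]]); camera("wrist")
A=np.array(A); print("tcp",o["eef_pos"].round(4),"w",round(o["grip_width"],4)); print("t",A[0,0].round(2))
for k in (1,2): print("tau",k+3,A[:,k].round(3).tolist())
print("Mxy late mean",A[n//3:,4:6].mean(0).round(3),"Fz",A[:,7].mean().round(2))
E
python3 rec.py 3
```

```text
tcp [0.405  0.2881 0.2103] w 0.0126
t 4.72
tau 4 [0.035, 0.034, 0.034]
tau 5 [-0.039, -0.038, -0.038]
Mxy late mean [-0.086 -0.013] Fz -5.75
```

jog_arm([
  {"x": 0,"y": 30,"z": 0,"spin": 0,"fingers": 1},
  {"x": 0,"y": 60,"z": 0,"spin": 0,"fingers": 1},
])

```text
clock: 5.12
eef_pos: [0.3934, 0.3473, 0.2104]
tool_rot: [-0.098, 0.995, 0.0, 0.0]
ft_force: [1.0, 0.2, -6.2]
grip_width: 0.0125
grasp_force: 60.0
```

```bash
python3 rec.py 10
```

```text
tcp [0.3935 0.346  0.2103] w 0.0129
t 5.12
tau 4 [0.109, 1.499, -0.033, -0.165, -0.108, -0.05, -0.017, -0.004, 0.0, 0.0]
tau 5 [-0.019, -1.123, 0.166, 0.144, 0.064, 0.036, 0.033, 0.035, 0.039, 0.041]
Mxy late mean [ 0.016 -0.024] Fz -5.98
```

jog_arm([
  {"x": 0,"y": -30,"z": 0,"spin": 0,"fingers": 1},
  {"x": 0,"y": -60,"z": 0,"spin": 0,"fingers": 1},
])

```text
clock: 5.88
eef_pos: [0.4052, 0.287, 0.2103]
tool_rot: [-0.099, 0.995, -0.0, 0.0]
ft_force: [-0.9, 0.7, -7.5]
grip_width: 0.0126
grasp_force: 60.3
```

```bash
python3 rec.py 10
```

```text
tcp [0.405  0.2886 0.2103] w 0.0127
t 5.88
tau 4 [0.14, -1.324, 0.023, 0.162, 0.119, 0.069, 0.04, 0.027, 0.022, 0.021]
tau 5 [0.156, 1.036, -0.161, -0.123, -0.046, -0.021, -0.018, -0.021, -0.025, -0.027]
Mxy late mean [-0.008 -0.019] Fz -6.35
```

jog_arm([
  {"x": 0,"y": 0,"z": 0,"spin": 0,"fingers": 1},
  {"x": 0,"y": 0,"z": 0,"spin": 0,"fingers": 1},
  {"x": 0,"y": 0,"z": 0,"spin": 0,"fingers": 1},
  {"x": 0,"y": 0,"z": 0,"spin": 0,"fingers": 1},
  {"x": 0,"y": 0,"z": 0,"spin": 0,"fingers": 1},
  {"x": 0,"y": 0,"z": 0,"spin": 0,"fingers": 1},
])

```text
clock: 7.12
eef_pos: [0.4051, 0.2879, 0.2103]
tool_rot: [-0.099, 0.995, 0.0, 0.0]
ft_force: [-0.4, 0.7, -6.2]
grip_width: 0.0127
grasp_force: 60.4
```

```bash
python3 rec.py 2
```

```text
tcp [0.4051 0.2879 0.2103] w 0.0129
t 7.12
tau 4 [0.031, 0.032]
tau 5 [-0.04, -0.04]
Mxy late mean [-0.039  0.019] Fz -6.26
```

jog_arm([
  {"x": 0,"y": 60,"z": 0,"spin": 0,"fingers": 1},
  {"x": 0,"y": 60,"z": 0,"spin": 0,"fingers": 1},
  {"x": 0,"y": 60,"z": 0,"spin": 0,"fingers": 1},
  {"x": 0,"y": 60,"z": 0,"spin": 0,"fingers": 1},
  {"x": 0,"y": 60,"z": 0,"spin": 0,"fingers": 1},
  {"x": 0,"y": 60,"z": 0,"spin": 0,"fingers": 1},
  {"x": 0,"y": 60,"z": 0,"spin": 0,"fingers": 1},
  {"x": 0,"y": 60,"z": 0,"spin": 0,"fingers": 1},
])

```text
clock: 8.22
eef_pos: [0.3934, 0.3467, 0.2104]
tool_rot: [-0.098, 0.995, 0.0, 0.0]
ft_force: [0.1, 0.3, -6.3]
grip_width: 0.0128
grasp_force: 62.2
```

```bash
python3 rec.py 2
```

```text
tcp [0.3934 0.3467 0.2103] w 0.0126
t 8.22
tau 4 [-0.021, -0.021]
tau 5 [0.054, 0.054]
Mxy late mean [ 0.025 -0.016] Fz -6.21
```

jog_arm([
  {"x": 0,"y": -60,"z": 0,"spin": 0,"fingers": 1},
  {"x": 0,"y": -60,"z": 0,"spin": 0,"fingers": 1},
  {"x": 0,"y": -60,"z": 0,"spin": 0,"fingers": 1},
  {"x": 0,"y": -60,"z": 0,"spin": 0,"fingers": 1},
  {"x": 0,"y": -60,"z": 0,"spin": 0,"fingers": 1},
  {"x": 0,"y": -60,"z": 0,"spin": 0,"fingers": 1},
  {"x": 0,"y": -60,"z": 0,"spin": 0,"fingers": 1},
  {"x": 0,"y": -60,"z": 0,"spin": 0,"fingers": 1},
])

```text
clock: 9.32
eef_pos: [0.405, 0.2881, 0.2103]
tool_rot: [-0.099, 0.995, -0.0, -0.0]
ft_force: [-0.2, -0.8, -6.6]
grip_width: 0.0127
grasp_force: 62.3
```

```bash
python3 rec.py 2
```

```text
tcp [0.4051 0.288  0.2103] w 0.0129
t 9.32
tau 4 [0.023, 0.023]
tau 5 [-0.054, -0.054]
Mxy late mean [-0.049  0.017] Fz -6.52
```

The shift of the wrist moment looks like a ball. I'll check it with long averages of the force sensor on both sides, because joint torques alone could be fooled by friction.

```bash
python3 rec.py 24 | grep -v tau
```

```text
tcp [0.4051 0.2879 0.2103] w 0.0129
t 9.43
Mxy late mean [-0.057  0.002] Fz -6.1
```

jog_arm([
  {"x": 0,"y": 60,"z": 0,"spin": 0,"fingers": 1},
  {"x": 0,"y": 60,"z": 0,"spin": 0,"fingers": 1},
  {"x": 0,"y": 60,"z": 0,"spin": 0,"fingers": 1},
  {"x": 0,"y": 60,"z": 0,"spin": 0,"fingers": 1},
  {"x": 0,"y": 60,"z": 0,"spin": 0,"fingers": 1},
  {"x": 0,"y": 60,"z": 0,"spin": 0,"fingers": 1},
  {"x": 0,"y": 60,"z": 0,"spin": 0,"fingers": 1},
  {"x": 0,"y": 60,"z": 0,"spin": 0,"fingers": 1},
])

```text
clock: 11.62
eef_pos: [0.3934, 0.3467, 0.2104]
tool_rot: [-0.098, 0.995, 0.0, 0.0]
ft_force: [0.5, 0.3, -6.5]
grip_width: 0.0127
grasp_force: 62.3
```

```bash
python3 rec.py 24 | cut -c1-70
```

```text
tcp [0.3933 0.3468 0.2103] w 0.0129
t 11.62
tau 4 [-0.034, -0.034, -0.034, -0.034, -0.034, -0.034, -0.035, -0.035,
tau 5 [0.048, 0.048, 0.048, 0.049, 0.049, 0.049, 0.05, 0.05, 0.051, 0.
Mxy late mean [0.073 0.006] Fz -6.22
```

The force-sensor moment flips from −0.057 to +0.073 N m with the side. That is a 0.13 N m jump, so this middle case has the ball. Next I carry it above the tile.

Run:
```python
from h import *
go(.592,.238,.275,101.5)
```

```text
shift [-173.5 -145.6  -64.7] spin -0.2 t 12.82 tcp [0.3933 0.3468 0.2103] q [ 0.72  0.3   0.03  1.3  -0.    0.53]
```

jog_arm([
  {"x": 0,"y": 0,"z": -30,"spin": 0,"fingers": 1},
  {"x": -15,"y": -12,"z": -60,"spin": 0,"fingers": 1},
  {"x": -45,"y": -38,"z": -65,"spin": 0,"fingers": 1},
  {"x": -75,"y": -63,"z": -65,"spin": 0,"fingers": 1},
  {"x": -105,"y": -88,"z": -65,"spin": 0,"fingers": 1},
  {"x": -135,"y": -113,"z": -65,"spin": 0,"fingers": 1},
  {"x": -160,"y": -134,"z": -65,"spin": 0,"fingers": 1},
  {"x": -173,"y": -145,"z": -65,"spin": 0,"fingers": 1},
])

```text
clock: 13.82
eef_pos: [0.593, 0.2372, 0.2745]
tool_rot: [-0.098, 0.995, -0.0, -0.0]
ft_force: [0.3, 0.5, -6.1]
grip_width: 0.0126
grasp_force: 62.3
```

jog_arm([
  {"x": 0,"y": 0,"z": 0,"spin": 0,"fingers": 1},
  {"x": 0,"y": 0,"z": 0,"spin": 0,"fingers": 1},
  {"x": 0,"y": 0,"z": 0,"spin": 0,"fingers": 1},
  {"x": 0,"y": 0,"z": 0,"spin": 0,"fingers": 1},
  {"x": 0,"y": 0,"z": 0,"spin": 0,"fingers": 1},
  {"x": 0,"y": 0,"z": 0,"spin": 0,"fingers": 1},
])

```text
clock: 14.58
eef_pos: [0.5913, 0.2387, 0.2755]
tool_rot: [-0.099, 0.995, 0.0, 0.0]
ft_force: [0.2, 0.3, -6.1]
grip_width: 0.0126
grasp_force: 62.3
```

Run:
```python
from h import *
go(.592,.238,.275,101.5)
s=camera("scene"); w=camera("wrist")
z=cv2.resize(s["pixels"][100:340,230:550],(640,480)); wi=cv2.resize(w["pixels"],(640,480))
cv2.imwrite("pics/end.png",z[:,:,::-1]); save(w,"endw.png")
```

```text
shift [-0.6 -0.8  0.5] spin -0.2 t 14.57 tcp [0.5913 0.2387 0.2755] q [ 0.38  0.52  0.53  1.58 -0.    0.19]
```

View pics/end.png

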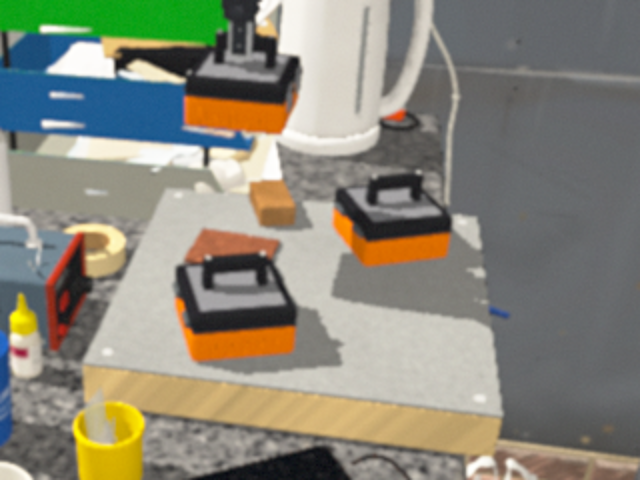

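View pics/endw.png

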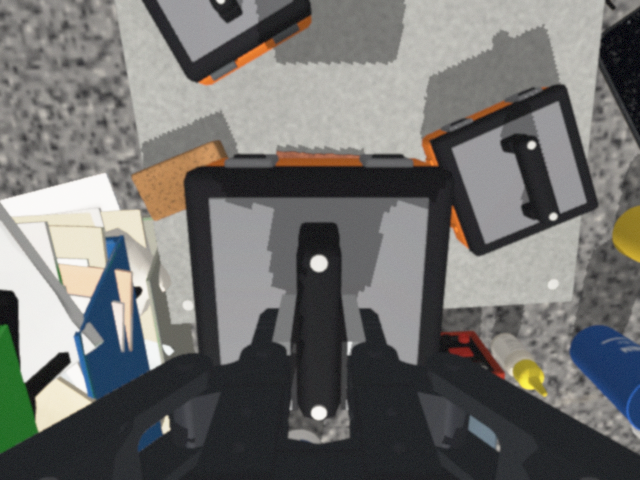

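The scene crop shows the held case high over the tile, near crop (240,95), with the other two cases undisturbed. The wrist view shows the bar's end dots at (319,263) and (319,412). I'll check its centre.

```bash
python3 - <<'E'
from h import *
w=camera("wrist")
a,b=ray(w,319,263,.2985),ray(w,319,412,.2985); print(a.round(4),b.round(4),((a+b)/2).round(4),np.linalg.norm(a-b))
E
python3 rec.py 3
```

```text
[0.5618 0.232  0.2985] [0.6123 0.2421 0.2985] [0.587  0.237  0.2985] 0.051468628314285454
tcp [0.5914 0.2385 0.2753] w 0.0127
t 14.72
tau 4 [-0.039, -0.039, -0.039]
tau 5 [-0.02, -0.021, -0.022]
Mxy late mean [0.008 0.063] Fz -7.04
```

jog_arm([
  {"x": -1,"y": 0,"z": 0,"spin": 0,"fingers": 1},
  {"x": -2,"y": 0,"z": 0,"spin": 0,"fingers": 1},
  {"x": -3,"y": 0,"z": 0,"spin": 0,"fingers": 1},
  {"x": -4,"y": 0,"z": 0,"spin": 0,"fingers": 1},
  {"x": -4,"y": 0,"z": 0,"spin": 0,"fingers": 1},
  {"x": -4,"y": 0,"z": 0,"spin": 0,"fingers": 1},
  {"x": -4,"y": 0,"z": 0,"spin": 0,"fingers": 1},
  {"x": -4,"y": 0,"z": 0,"spin": 0,"fingers": 1},
])

```text
clock: 15.88
eef_pos: [0.5953, 0.2393, 0.2753]
tool_rot: [-0.099, 0.995, -0.0, 0.0]
ft_force: [-0.4, 0.6, -6.2]
grip_width: 0.0127
grasp_force: 62.3
```

jog_arm([
  {"x": 0,"y": 0,"z": 0,"spin": 0,"fingers": 1},
  {"x": 0,"y": 0,"z": 0,"spin": 0,"fingers": 1},
  {"x": 0,"y": 0,"z": 0,"spin": 0,"fingers": 1},
  {"x": 0,"y": 0,"z": 0,"spin": 0,"fingers": 1},
  {"x": 0,"y": 0,"z": 0,"spin": 0,"fingers": 1},
  {"x": 0,"y": 0,"z": 0,"spin": 0,"fingers": 1},
  {"x": 0,"y": 0,"z": 0,"spin": 0,"fingers": 1},
  {"x": 0,"y": 0,"z": 0,"spin": 0,"fingers": 1},
])

```text
clock: 16.88
eef_pos: [0.5953, 0.2393, 0.2753]
tool_rot: [-0.099, 0.995, -0.0, -0.0]
ft_force: [-0.0, -0.4, -5.8]
grip_width: 0.0123
grasp_force: 62.3
```

Run:
```python
from h import *
o=readout.get_obs(); print(o["eef_pos"],o["joint_vel"].round(3),o["grip_width"]); print(bot.job_done())
```

```text
[0.59533167 0.23928563 0.27529307] [-0.001 -0.001 -0.     0.     0.001 -0.009] 0.012282172015837279
the job is handed in; nothing more can be done
None
```

Job handed in at about 17 s: the first case I lifted, the middle one, rattled (wrist moment jumped 0.13 N m from side to side), so the other two were never lifted, and it is held still and level within about 5 mm of the tile's middle, its underside about 16 cm above the platform.

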